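# Put three lab vessels back on their own stations

## Task

The three vessels on the lab bench stand in each other's places: move the stoppered conical flask to the middle of the stirrer's round plate, the squat jar to the middle of the balance's square pan, and the tall bottle to the middle of the steel tray, all upright and let go. Each place has room for one only, so use the empty sheet of brown paper to set one aside on the way. Set each down on its place before letting go, never let one drop or tip over, and leave the small vial and the beaker where they stand.

Things in the scene. Friction and masses are not known exactly. Their poses are not given: they have to be found in the camera images.
- flask_mid (a point): Conical clear-glass flask with a dark rubber stopper, upright, loose, about 200 g. 119 mm tall in all: base 76 mm across, narrowing to a straight neck 33 mm across from 72 to 104 mm above its underside (grip it there), a thin 38 mm lip at 101 to 104 mm that can be seen but is not solid, then the stopper 29 to 33 mm across. Point: on its axis, 60 mm above its underside; z up along the axis. At the start it stands on the balance.
- jar_mid (a point): Squat round white plastic jar with a white lid, upright, loose, about 150 g. 60 mm tall, body 58 mm across up to 42 mm, lid 60 mm across from 42 to 60 mm. Grip it across the body or lid. Point: on its axis, 30 mm above its underside; z up. At the start it stands in the tray.
- bottle_mid (a point): Tall amber-glass bottle with a black screw cap, upright, loose, about 200 g. 120 mm tall: body 60 mm across up to 70 mm, shoulder narrowing to 34 mm at 92 mm, cap 37 mm across from 92 to 120 mm (grip it there). Point: on its axis, 60 mm above its underside; z up. At the start it stands on the stirrer.
- stirrer_top (a point): Magnetic stirrer, fixed: white housing 125 x 120 mm with a knob on its front, and a round bare-steel plate 100 mm across on top. Point: centre of the plate's upper face, 40 mm above the bench; z up, front to -x. The flask's place.
- balance_top (a point): Laboratory balance, fixed: grey housing 160 x 130 mm with a dark display strip at its front, and a square steel pan 100 x 100 mm. Point: centre of the pan's upper face, 45 mm above the bench; z up, display to -x. The pan does not give. The jar's place.
- tray_top (a point): Shallow square steel tray, fixed on the bench, 120 x 120 mm outside, walls 3 mm thick and 14 mm high over the bench. Point: centre of its inner floor, 3 mm above the bench; z up. The bottle's place.
- paper_top (a point): Plain square of brown card paper, 125 x 125 x 2 mm, fixed flat on the bench and empty at the start: the free spot. Point: centre of its upper face, 2 mm above the bench; z up.
- vial_mid (a point): Bystander: small clear sample vial with a white cap, loose, 28 mm across, 57 mm tall, upright on the bench on the robot's side of the places. Point: on its axis, 28 mm up.
- beaker_mid (a point): Bystander: small clear-glass open beaker, loose, about 50 mm across, 60 mm tall, upright on the bench at the far side of the places. Point: on its axis, 30 mm up.
There are look-alikes about, which are no part of the job. What is shaped like the part that bears jar_mid but green is not meant.

How it is judged:
By the outcome, as a careful person would: the job done as asked, in the order asked, and still so for the second after the job is handed in, with the robot touching nothing.
It also fails if it takes over 115 s, if anything falls off the work surface, if the arm or the gripper's body presses on something with over 40 N, if the wrist force passes 120 N, or if a joint passes its speed limit or range.

## Robot

A 6-joint arm with a two-finger parallel gripper is mounted at the origin on the work surface. World frame = base frame: x ahead of the robot, y to its left, z up, the work surface at z = 0. Lengths are in m, angles in degrees, forces in N, time in s.
With the tool pointing down it reaches from about 0.25 to 0.725 m from the base axis. Payload 9.7 kg.
Tool frame: the origin (TCP) lies at the very end of the fingers, on their centre line; the grasp point (between the pads) lies 19 mm behind it (bot.grip_depth is the distance from the TCP to the grasp point, in m); z points along the fingers, y is the direction in which the jaws open and shut (so a half turn about z gives the same grasp; the last joint's range is limited). The gripper opens to 85 mm and grips with 20 to 120 N. Pads are 22 mm wide; open, the fingers measure 114 mm over their backs; the gripper's body (76 mm by 85 mm) begins 54 mm behind the grasp point. The pads swing forward as they close: fully open they stand 13 mm farther back than shut.
Start: joints at [-75.344, 4.979, 10.078, 95.1, 0, 90], TCP at [0.139, -0.532, 0.231] pointing down, gripper open.
Joint ranges: [-179.16, 179.16], [-48.56, 103.87], [-65.8, 70.77], [-126.05, 130.52], [-82.76, 87.17], [-180, 180]. Speed limits (degrees/s): [127.2, 127.2, 147.25, 180, 180, 180].

## Interface

Orientations are given as [roll, pitch, yaw] about the fixed x, y, z axes, in that order (R = Rz(yaw) Ry(pitch) Rx(roll)).
In Python, from workcell import telemetry, optics, order, bot gives the robot as it stands. The module is installed in compiled form; this text tells all that it offers.
- The arm moves only by the shell command python3 -m inch 'ROWS' [FORCE]. ROWS is JSON, a list of rows, each a list of 7 numbers: the shift along the tool's x, y, z in m, then the turn, a rotation vector about the tool's x, y, z in rad, then the closure, from 0 (fully open) to 1 (shut). In form: [[tx, ty, tz, rx, ry, rz, grip], ...]. A call has 1 to 12 rows; each row is the pose to reach, as a shift and turn from the pose commanded when the call began, along the tool's axes at that moment; what a row does not reach only later rows make up. A row lasts 1/12 s, in which the tool goes at most 41.7 mm and 7.16 degrees, less where a joint would pass 70% of its speed; a pose out of reach is approached as far as the arm can. A call with a gripper value outside its range is refused whole. The fingers move at their own pace and stop on an object; FORCE is the grip in N (left out, the last holds). Time passes only in rows, so rows that repeat a pose let the fingers close. It gives the time, the measured TCP pose, the force and the opening at its end, in the units of the state.
- telemetry.get_obs(): the state, without advancing time (a new reading comes with each control period).
- optics.camera(name): name is "scene" or "top" or "wrist"; returns (picture, depth): 480x640x3 uint8, red, green, blue; 480x640 float32, m along the optical axis (not along the pixel's ray), 0 where there is no reading.
- optics.camera_info(name): a dict with "camera_matrix" (3x3 intrinsics, pixels), "k1" (the pictures are not rectified: a ray, as slopes to the right and down, at radius r is drawn at 1 + k1 r^2 times it, then the intrinsics apply), "xyz" and "attitude" of the camera in the world; the wrist camera has in their place "mount" (4x4, takes a point from camera to tool coordinates, whose origin is the TCP and whose axes are the flange's). Camera axes: x right, y down, z forward; pixel columns grow to the right and rows downward; lengths in m; the calibration is good to about 2 mm. A picture is of the moment at which its call begins: read the wrist's pose just before it. camera_info takes no time and is no camera call.
- order.job_done(): hands the job in, once; it reports no verdict.
The state is a dict: "time": time; "q": joint angles; "qd": joint speeds; "joint_efforts": joint torques, N m; "ee_pos": TCP position; "tcp_rot": TCP orientation; "wrist_force": force on the tool from outside, world axes, zero at the start; "torque": the same for the moment, N m; "opening": finger opening in m.
Only numpy, scipy, OpenCV 4.12 (cv2) and the standard library are available. Lean on these libraries where they do the work, as an engineer would, in place of code of your own. Each camera call takes 0.05 s, during which the arm holds its last target. There are 200 camera calls.

## Working session

There is one attempt and no reset: what is moved stays moved. The work goes in short steps, Python scripts to look and compute and a shell command to move; the robot and the scene stay as the last step left them, time stands still between calls to the robot, and variables do not carry over. Pictures are saved under pics/ and viewed, about 12 in all and at most 16, crops included, and the job is handed in when it is done.

```bash
mkdir -p pics; cat > h.py <<'E'
import numpy as np, cv2
from scipy.spatial.transform import Rotation as R
from workcell import telemetry, optics, order, bot
def Rm(a): return R.from_euler('xyz',a,degrees=True).as_matrix()
def cam(name):
    s=telemetry.get_obs(); i=optics.camera_info(name)
    im,d=optics.camera(name)
    if 'mount' in i:
        M=np.array(i['mount']); T=np.eye(4); T[:3,:3]=Rm(s['tcp_rot']); T[:3,3]=s['ee_pos']; T=T@M
    else:
        T=np.eye(4); T[:3,:3]=Rm(i['attitude']); T[:3,3]=i['xyz']
    return im,d,np.array(i['camera_matrix']),i['k1'],T
def rays(uv,K,k1):
    uv=np.atleast_2d(uv).astype(float)
    p=np.c_[(uv[:,0]-K[0,2])/K[0,0],(uv[:,1]-K[1,2])/K[1,1]]; q=p.copy()
    for _ in range(20): q=p/(1+k1*(q**2).sum(1,keepdims=True))
    return np.c_[q,np.ones(len(q))]
def onplane(uv,z,c):
    _,_,K,k1,T=c; d=rays(uv,K,k1)@T[:3,:3].T; o=T[:3,3]
    return o+d*((z-o[2])/d[:,2])[:,None]
def bydepth(uv,c):
    _,D,K,k1,T=c; r=rays(uv,K,k1); uv=np.atleast_2d(uv).astype(int)
    return (r*D[uv[:,1],uv[:,0]][:,None])@T[:3,:3].T+T[:3,3]
def save(n,im): cv2.imwrite('pics/'+n,im[...,::-1])
E
python3 - <<'E'
from h import *
print({k:np.round(v,3) for k,v in telemetry.get_obs().items()})
for n in('top','scene'):
    c=cam(n); save(n+'0.png',c[0]); np.savez(n+'0.npz',im=c[0],d=c[1],K=c[2],k1=c[3],T=c[4]); i=optics.camera_info(n); print(n,i)
print(optics.camera_info('wrist'))
E
```

```text
{'time': np.float64(0.0), 'q': array([-75.343,   5.011,  10.034,  95.099,  -0.   ,  89.998]), 'qd': array([ 0.108, -0.006, -0.05 , -0.064,  0.027,  0.058]), 'joint_efforts': array([ 0.0000e+00, -5.2039e+01,  4.6480e+01,  1.6000e-02,  0.0000e+00,
       -0.0000e+00]), 'ee_pos': array([ 0.139, -0.532,  0.231]), 'tcp_rot': array([-179.924,    0.   ,   14.659]), 'wrist_force': array([0.451, 0.283, 1.303]), 'torque': array([-0.002,  0.008, -0.024]), 'opening': np.float64(0.085)}
top {'camera_matrix': array([[603.75946982,   0.        , 313.46668244],
       [  0.        , 603.75946982, 237.64432194],
       [  0.        ,   0.        ,   1.        ]]), 'k1': -0.011679760685870306, 'xyz': array([ 0.2865425 , -0.00564972,  1.42261401]), 'attitude': array([-171.12409936,    0.4294417 ,  -89.11306013])}
scene {'camera_matrix': array([[524.25158244,   0.        , 313.7449824 ],
       [  0.        , 524.25158244, 229.66220268],
       [  0.        ,   0.        ,   1.        ]]), 'k1': 0.01523169663723976, 'xyz': array([1.19630952, 0.10689756, 1.06510959]), 'attitude': array([-144.40522746,   -0.27029067,  100.17708719])}
{'camera_matrix': array([[381.98859762,   0.        , 318.15677679],
       [  0.        , 381.98859762, 246.11095829],
       [  0.        ,   0.        ,   1.        ]]), 'k1': 0.02198002391003916, 'mount': array([[ 3.74221452e-05, -9.45426417e-01, -3.25835679e-01,
         8.41034095e-02],
       [ 9.99999954e-01, -6.22521794e-05,  2.95477152e-04,
        -4.76953264e-04],
       [-2.99635886e-04, -3.25835675e-01,  9.45426371e-01,
        -1.42458528e-01],
       [ 0.00000000e+00,  0.00000000e+00,  0.00000000e+00,
         1.00000000e+00]])}
```

View pics/top0.png

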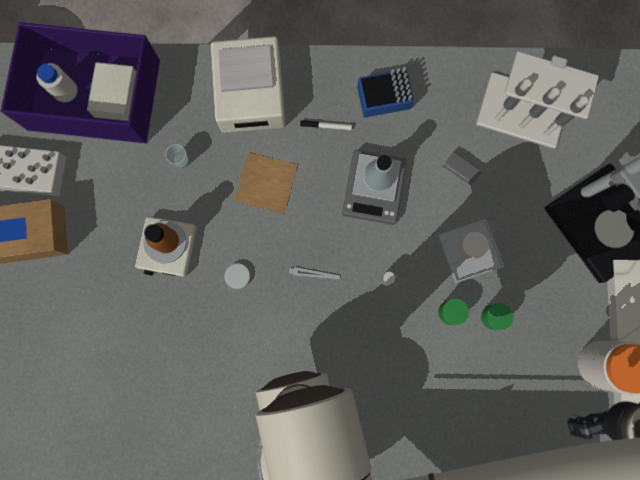

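View pics/scene0.png

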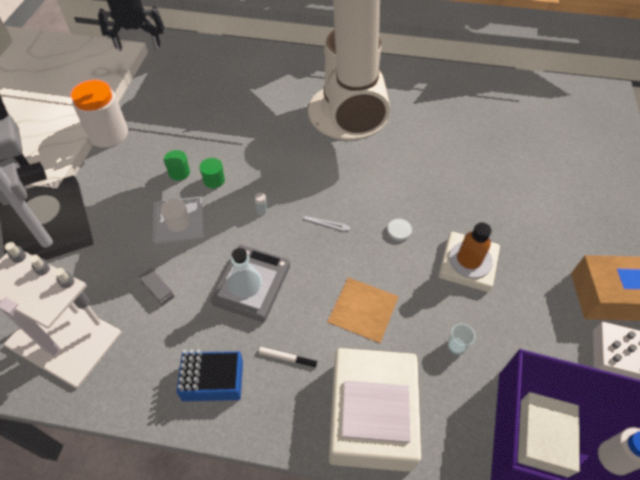

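Top view: bottle on stirrer (160,240), paper (267,183), flask on balance (378,185), jar in tray (475,245), vial (389,278), beaker (177,155). Jar candidates are the white one in the tray (475,245), the green ones (454,311) and (497,316), and a flat white dish (237,275). The tray one fits, being white, lidded and standing in the tray. I'll confirm it in an enlarged crop.

```bash
python3 - <<'E'
import cv2,numpy as np
t=cv2.imread('pics/top0.png'); s=cv2.imread('pics/scene0.png')
def cr(im,x,y,w=80,h=75,f=3.333,g=1.0):
    c=im[y:y+h,x:x+w]; c=np.clip(c*g,0,255).astype('uint8'); c=cv2.resize(c,(266,250),interpolation=cv2.INTER_CUBIC)
    for k in range(0,w,20):
        cv2.putText(c,str(x+k),(int(k*266/w),8),0,.3,(0,255,255)); cv2.line(c,(int(k*266/w),10),(int(k*266/w),16),(0,255,255))
    for k in range(0,h,20):
        cv2.putText(c,str(y+k),(0,int(k*250/h)+4),0,.3,(0,255,255))
    return c
r1=np.hstack([cr(t,125,210),cr(t,338,145),cr(t,432,212,g=1.4)])
r2=np.hstack([cr(s,435,215),cr(s,210,240),cr(s,140,180)])
cv2.imwrite('pics/crop1.png',np.vstack([r1,r2]))
E
```

```text
(no output)
```

View pics/crop1.png

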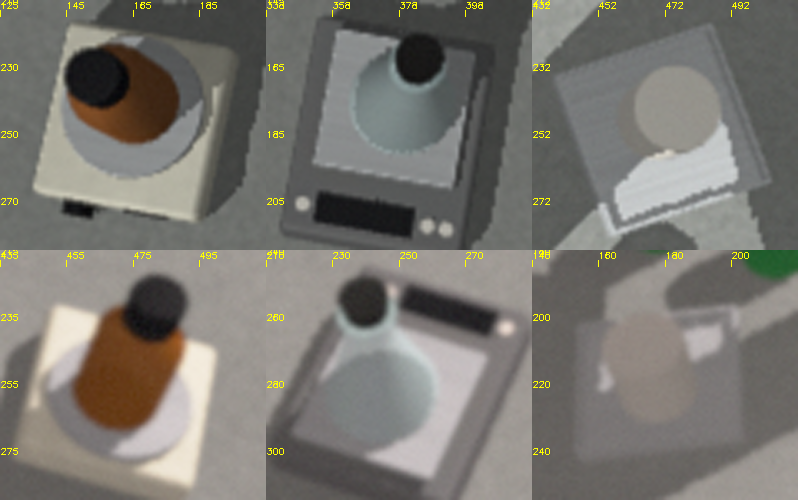

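The crop confirms the jar: the white lidded one in the tray, top view (475.5,244.7). Next step is to triangulate from the two views.

```bash
python3 - <<'E'
from h import *
C={}
for n in('top','scene'):
    z=np.load(n+'0.npz'); C[n]=(z['im'],z['d'],z['K'],float(z['k1']),z['T'])
def paper(c):
    h=cv2.cvtColor(c[0],cv2.COLOR_RGB2HSV); m=cv2.inRange(h,(8,80,60),(20,255,255))
    n,l,st,ce=cv2.connectedComponentsWithStats(m)
    for i in range(1,n):
        if st[i,4]>1000:
            cs,_=cv2.findContours((l==i).astype('uint8'),0,2); r=cv2.minAreaRect(cs[0]); print('paper?',st[i],r)
            if 200<r[0][0]<400: P=r[0]
    return P
pt,ps=paper(C['top']),paper(C['scene'])
pts={'cap':((153.8,233.1),(483.6,230.6)),'plate':((165,241.5),(470.3,261.2)),'pan':((376.3,177.3),(247.5,283.8)),'stopper':((383.6,162.4),(239.4,255.9)),
'tray':((470.8,250.8),(178,219.7)),'lid':((475.5,244.7),(173.3,207)),'paper':(pt,ps),'vialtop':((389,277.5),(261,197)),'beaker':((176.5,149),(462,331))}
for k,(a,b) in pts.items():
    o=[];d=[]
    for uv,n in((a,'top'),(b,'scene')):
        c=C[n]; d.append((rays(uv,c[2],c[3])@c[4][:3,:3].T)[0]); o.append(c[4][:3,3])
    s=np.linalg.lstsq(np.c_[d[0],-d[1]],o[1]-o[0],rcond=None)[0]
    p,q=o[0]+d[0]*s[0],o[1]+d[1]*s[1]
    print(k,'tri',np.round((p+q)/2,4),'gap',round(np.linalg.norm(p-q)*1e3,1),'dep',np.round(bydepth(a,C['top'])[0],4),np.round(bydepth(b,C['scene'])[0],4))
c=C['top']
print('plane: bottle cap',onplane((153.8,233.1),.16,c),'plate',onplane((165,241.5),.04,c),'pan',onplane((376.3,177.3),.045,c),'stop',onplane((383.6,162.4),.164,c),'tray',onplane((470.8,250.8),.014,c),'lid',onplane((475.5,244.7),.063,c),'paper',onplane(pt,.002,c),'vial',onplane((389,277.5),.057,c),sep='\n')
E
```

```text
paper? [ 235  153   62   60 2589] ((265.5882568359375, 182.14706420898438), (52.1451530456543, 50.447410583496094), 14.03624439239502)
paper? [   0  199   68   65 3144] ((31.31312370300293, 229.91714477539062), (57.34364700317383, 70.92292022705078), 82.303955078125)
paper? [ 606  344   34   50 1402] ((622.4999389648438, 368.4999694824219), (48.99999237060547, 32.99999237060547), 90.0)
paper? [ 452    0  188   19 1901] ((545.5, 9.0), (18.0, 187.0), 90.0)
paper? [  70   79   43   33 1087] ((91.15000915527344, 94.45001220703125), (31.939001083374023, 41.10961151123047), 71.56504821777344)
paper? [ 571  255   69   66 3559] ((605.0, 287.5), (65.0, 68.0), 90.0)
paper? [ 328  278   70   65 2818] ((362.6551818847656, 308.862060546875), (57.194156646728516, 50.509124755859375), 21.801406860351562)
cap tri [0.4898 0.3511 0.1521] gap 4.9 dep [0.4885 0.3463 0.1601] [0.4948 0.3517 0.1591]
plate tri [0.4897 0.3552 0.0303] gap 0.2 dep [0.4763 0.3313 0.1222] [0.5192 0.3449 0.0736]
pan tri [ 0.6475 -0.1372  0.042 ] gap 0.4 dep [ 0.6311 -0.1314  0.1049] [ 0.6712 -0.1264  0.0861]
stopper tri [ 0.6501 
[... 226 characters left out ...]
[ 0.4871 -0.3595  0.0671] [ 0.4883 -0.3586  0.0687]
paper tri [0.6424 0.1253 0.0023] gap 1.9 dep [0.6425 0.1264 0.0014] [0.6423 0.1244 0.0019]
vialtop tri [ 0.4106 -0.1633  0.0564] gap 2.7 dep [ 0.4107 -0.1645  0.0574] [ 0.409  -0.1624  0.0546]
beaker tri [0.6978 0.3267 0.083 ] gap 0.5 dep [0.7138 0.3394 0.0309] [0.6731 0.3378 0.0345]
plane: bottle cap
[[0.48847178 0.34630881 0.16      ]]
plate
[[0.48828783 0.35255239 0.04      ]]
pan
[[ 0.64679708 -0.13709672  0.045     ]]
stop
[[ 0.64885365 -0.14146     0.164     ]]
tray
[[ 0.48033168 -0.36198064  0.014     ]]
lid
[[ 0.48773232 -0.36060469  0.063     ]]
paper
[[0.64235969 0.12630063 0.002     ]]
vial
[[ 0.41074215 -0.16455048  0.057     ]]
```

```bash
python3 -m inch '[[0.01,-0.03,-0.01,0,0,0,0],[0.02,-0.07,-0.03,0,0,0.05,0],[0.03,-0.1,-0.05,0,0,0.1,0],[0.06,-0.1,-0.05,0,0,0.2,0],[0.1,-0.1,-0.05,0,0,0.256,0],[0.14,-0.1,-0.05,0,0,0.256,0],[0.18,-0.1,-0.05,0,0,0.256,0],[0.22,-0.095,-0.04,0,0,0.256,0],[0.26,-0.09,-0.03,0,0,0.256,0],[0.3,-0.085,-0.02,0,0,0.256,0],[0.34,-0.08,-0.01,0,0,0.256,0],[0.365,-0.078,0,0,0,0.256,0]]' 40
python3 -m inch '[[0.01,0.004,0,0,0,0,0],[0.015,0.004,0,0,0,0,0],[0.015,0.004,0,0,0,0,0],[0.015,0.004,0,0,0,0,0]]'
python3 - <<'E'
from h import *
c=cam('wrist'); save('w1.png',c[0]); np.savez('w1.npz',im=c[0],d=c[1],K=c[2],k1=c[3],T=c[4])
s=telemetry.get_obs(); print(s['ee_pos'],s['tcp_rot'],s['time'])
E
```

```text
time: 1.1
ee_pos: [0.4757, -0.3631, 0.2296]
tcp_rot: [-180.0, 0.0, 0.1]
wrist_force: [0.9, -0.7, 0.3]
opening: 0.0858
time: 1.43
ee_pos: [0.4871, -0.3684, 0.2315]
tcp_rot: [180.0, 0.0, -0.0]
wrist_force: [-0.3, 0.8, 0.4]
opening: 0.0854
[ 0.48679831 -0.36856048  0.23185485] [ 1.79980087e+02 -1.72063634e-02 -5.37631968e-02] 1.4833
```

View pics/w1.png

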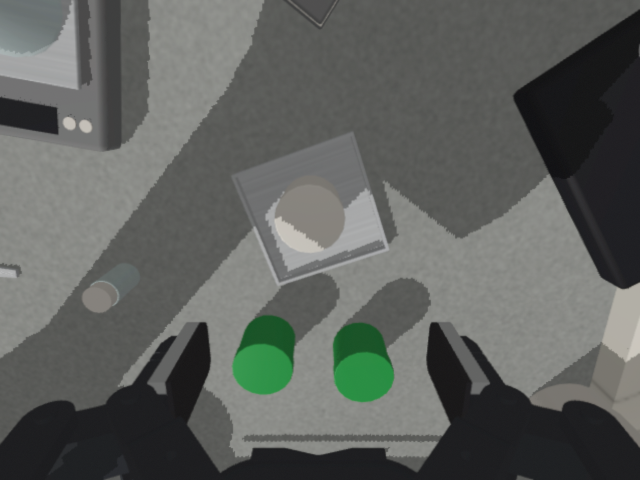

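Wrist view: jar lid centred near (310,215), tray corners at (233,175), (353,132), (387,248), (280,284), and green jars below at (264,355) and (363,365). I'll locate the lid by depth height.

```bash
cat >> h.py <<'E'
def height(c):
    D=c[1]; v,u=np.mgrid[:480,:640]; P=bydepth(np.c_[u.ravel(),v.ravel()],c).reshape(480,640,3); P[D==0]=np.nan; return P
def blob(c,xy,r,z0,z1):
    """centre of min enclosing circle (x,y in world) of points with z in band near xy, and median z"""
    P=height(c); m=(np.hypot(P[...,0]-xy[0],P[...,1]-xy[1])<r)&(P[...,2]>z0)&(P[...,2]<z1)
    n,l,st,ce=cv2.connectedComponentsWithStats(m.astype('uint8')); i=1+np.argmax(st[1:,4]); Q=P[l==i]
    (x,y),rr=cv2.minEnclosingCircle(Q[:,:2].astype('float32')); return np.round([x,y,rr],4),np.round(np.nanmedian(Q[:,2]),4),len(Q)
E
python3 - <<'E'
from h import *
z=np.load('w1.npz'); c=(z['im'],z['d'],z['K'],float(z['k1']),z['T'])
print(blob(c,(.487,-.36),.06,.055,.08))
print(onplane((309.5,215.5),.063,c))
r=onplane([(233,175),(353,132),(387,248),(280,284)],.014,c); print(np.round(r,4),r.mean(0))
P=height(c); print('floor z',P[262,300],P[262,180], P[240,355])
E
```

```text
(array([ 0.4873, -0.3608,  0.03  ]), np.float64(0.0629), 3842)
[[ 0.49101332 -0.36079812  0.063     ]]
[[ 0.5174 -0.2885  0.014 ]
 [ 0.5558 -0.3995  0.014 ]
 [ 0.445  -0.4367  0.014 ]
 [ 0.4057 -0.3287  0.014 ]] [ 0.48095691 -0.36334177  0.014     ]
floor z [ 0.42609327 -0.34916531  0.00401075] [ 0.42443404 -0.22312726 -0.0005338 ] [ 0.4495578  -0.4057429   0.00232065]
```

```bash
python3 -m inch '[[0,-0.008,0.04,0,0,0,0],[0,-0.008,0.08,0,0,0,0],[0,-0.008,0.12,0,0,0,0],[0,-0.008,0.15,0,0,0,0],[0,-0.008,0.18,0,0,0,0],[0,-0.008,0.2,0,0,0,0],[0,-0.008,0.205,0,0,0,0],[0,-0.008,0.205,0,0,0,0],[0,-0.008,0.205,0,0,0,0.3],[0,-0.008,0.205,0,0,0,0.5],[0,-0.008,0.205,0,0,0,1],[0,-0.008,0.205,0,0,0,1]]' 40
python3 -m inch '[[0,0,0,0,0,0,1],[0,0,0,0,0,0,1],[0,0,0,0,0,0,1],[0,0,0,0,0,0,1],[0,0,0,0,0,0,1],[0,0,0,0,0,0,1]]'
```

```text
time: 2.48
ee_pos: [0.4884, -0.3611, 0.0289]
tcp_rot: [179.9, -0.2, -0.0]
wrist_force: [-2.8, 0.0, 5.9]
opening: 0.0589
time: 2.98
ee_pos: [0.4883, -0.3611, 0.0289]
tcp_rot: [179.9, -0.1, -0.0]
wrist_force: [-1.6, 0.5, 4.9]
opening: 0.059
```

```bash
python3 -m inch '[[0,0,-0.01,0,0,0,1],[0,0,-0.025,0,0,0,1],[0,0,-0.05,0,0,0,1],[0,-0.01,-0.08,0,0,0,1],[0,-0.03,-0.1,0,0,0,1],[0,-0.06,-0.1,0,0,0,1],[0,-0.095,-0.1,0,0,0,1],[0,-0.13,-0.1,0,0,0,1],[0,-0.165,-0.1,0,0,0,1],[0,-0.2,-0.1,0,0,0,1],[0,-0.235,-0.1,0,0,0,1],[0,-0.27,-0.1,0,0,0,1]]'
python3 -m inch '[[0.01,-0.033,0,0,0,0,1],[0.03,-0.063,0,0,0,0,1],[0.055,-0.093,0,0,0,0,1],[0.08,-0.123,0,0,0,0,1],[0.105,-0.153,0,0,0,0,1],[0.125,-0.18,0,0,0,0,1],[0.142,-0.202,0,0,0,0,1],[0.15,-0.214,0,0,0,0,1],[0.154,-0.216,0,0,0,0,1],[0.154,-0.216,0,0,0,0,1],[0.154,-0.216,0,0,0,0,1]]'
python3 - <<'E'
from h import *
s=telemetry.get_obs(); print(s['ee_pos'],s['wrist_force'],s['opening'],s['time'])
c=cam('wrist'); save('w2.png',c[0])
h=cv2.cvtColor(c[0],cv2.COLOR_RGB2HSV); m=cv2.inRange(h,(8,70,40),(22,255,255))
cs,_=cv2.findContours(m,0,2); k=max(cs,key=cv2.contourArea); r=cv2.minAreaRect(k); print(r, onplane(r[0],.002,c))
E
```

```text
time: 3.98
ee_pos: [0.4876, -0.0888, 0.1281]
tcp_rot: [180.0, -0.1, -0.0]
wrist_force: [0.5, 0.4, -1.6]
opening: 0.059
time: 4.9
ee_pos: [0.6458, 0.0555, 0.1271]
tcp_rot: [-178.3, 0.0, 4.2]
wrist_force: [0.6, -0.3, -2.1]
opening: 0.0591
[0.64579616 0.05554854 0.12713858] [ 0.64977908 -0.29996118 -2.06955271] 0.05907140543190903 4.9
((223.2342071533203, 227.6239471435547), (185.27618408203125, 162.15887451171875), 17.87869644165039) [[0.64573371 0.12959636 0.002     ]]
```

View pics/w2.png

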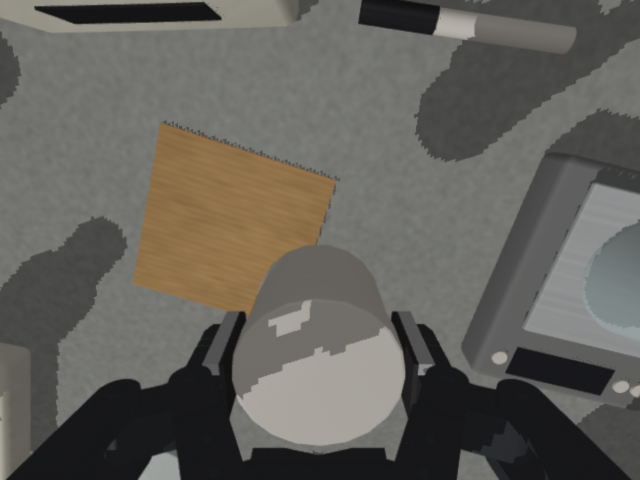

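The jar is held. The arm stopped short at y=.055 against a target of .127, so I'll check the joints and let it settle.

```bash
python3 -m inch '[[0,0,0,0,0,0,1],[0,0,0,0,0,0,1]]'; python3 -c "
from h import *
s=telemetry.get_obs(); print(s['q'],s['qd'],s['ee_pos'],s['tcp_rot'])"
```

```text
time: 5.12
ee_pos: [0.6449, 0.0551, 0.1267]
tcp_rot: [-178.3, 0.1, 4.2]
wrist_force: [-0.6, 0.1, -1.0]
opening: 0.0591
[  4.12354078  17.67781412  13.21699626  85.59359323   1.72592064
 179.94423452] [-0.18734105 -0.27989955 -0.18020515  0.0264267   0.01047907 -0.08740719] [0.64490532 0.05509976 0.12673177] [-1.78274027e+02  5.27314866e-02  4.17928099e+00]
```

q6 is at its limit (q6 = q1+180−yaw), so I'll switch to yaw 90°, which leaves plenty of range. A helper will work out the shift and turn.

```bash
cat >> h.py <<'E'
def go(p,yaw=90):
    s=telemetry.get_obs(); A=Rm(s['tcp_rot']); B=Rm([180,0,yaw])
    print('from',np.round(s['ee_pos'],4),'rot',np.round(s['tcp_rot'],2),'shift',np.round(A.T@(np.array(p)-s['ee_pos']),4),'turn',np.round(R.from_matrix(A.T@B).as_rotvec(),4),'t',s['time'])
E
python3 -c "
from h import *
go([.6424,.126,.127])"
```

```text
from [0.6449 0.0551 0.1267] rot [-1.7827e+02  5.0000e-02  4.1800e+00] shift [ 0.0027 -0.0709  0.0019] turn [-0.025  -0.0218 -1.4977] t 5.1167
```

```bash
python3 -m inch '[[0,-0.005,0,0,0,-0.1,1],[0,-0.01,0,-0.005,-0.005,-0.22,1],[0,-0.015,0,-0.01,-0.005,-0.34,1],[0,-0.02,0,-0.01,-0.01,-0.46,1],[0,-0.03,0,-0.01,-0.01,-0.58,1],[0,-0.035,0,-0.015,-0.01,-0.7,1],[0,-0.04,0,-0.015,-0.015,-0.82,1],[0,-0.045,0,-0.02,-0.015,-0.94,1],[0,-0.05,0,-0.02,-0.02,-1.06,1],[0,-0.055,0,-0.02,-0.02,-1.18,1],[0,-0.06,0,-0.025,-0.02,-1.3,1],[0.003,-0.071,0.002,-0.025,-0.022,-1.42,1]]'
python3 -c "
from h import *
go([.6424,.126,.127])"
```

```text
time: 6.12
ee_pos: [0.6427, 0.1256, 0.1274]
tcp_rot: [-180.0, 0.0, 85.8]
wrist_force: [0.8, -0.3, -1.0]
opening: 0.0588
from [0.6427 0.1256 0.1274] rot [-1.7998e+02  5.0000e-02  8.5840e+01] shift [ 0.0004 -0.0003  0.0004] turn [-0.0003  0.0008 -0.0727] t 6.1167
```

```bash
python3 -m inch '[[0,0,0.01,0,0,-0.073,1],[0,0,0.025,0,0,-0.073,1],[0,0,0.045,0,0,-0.073,1],[0,0,0.065,0,0,-0.073,1],[0,0,0.08,0,0,-0.073,1],[0,0,0.088,0,0,-0.073,1],[0,0,0.092,0,0,-0.073,1],[0,0,0.094,0,0,-0.073,1],[0,0,0.096,0,0,-0.073,1],[0,0,0.096,0,0,-0.073,1]]'
python3 -m inch '[[0,0,0.001,0,0,0,1],[0,0,0.002,0,0,0,1],[0,0,0.002,0,0,0,1]]'
python3 -m inch '[[0,0,0.001,0,0,0,1],[0,0,0.001,0,0,0,1]]'
python3 -m inch '[[0,0,0.001,0,0,0,1],[0,0,0.001,0,0,0,1]]'
```

```text
time: 6.95
ee_pos: [0.6433, 0.1263, 0.0312]
tcp_rot: [-180.0, 0.0, 89.7]
wrist_force: [0.4, -0.8, -0.8]
opening: 0.0591
time: 7.2
ee_pos: [0.643, 0.1263, 0.0287]
tcp_rot: [-179.9, 0.0, 89.7]
wrist_force: [0.5, 0.4, -1.2]
opening: 0.0589
time: 7.37
ee_pos: [0.6431, 0.1263, 0.028]
tcp_rot: [-180.0, 0.0, 89.7]
wrist_force: [-2.1, -0.9, 3.4]
opening: 0.059
time: 7.53
ee_pos: [0.6431, 0.1262, 0.028]
tcp_rot: [-180.0, 0.0, 89.7]
wrist_force: [-4.8, -2.1, 8.4]
opening: 0.0588
```

Contact is felt at 8 N. I'll back off 1 mm, release, rise and go above the bottle.

```bash
python3 -m inch '[[0,0,-0.001,0,0,0,1],[0,0,-0.001,0,0,0,0.6],[0,0,-0.001,0,0,0,0],[0,0,-0.001,0,0,0,0],[0,0,-0.001,0,0,0,0],[0,0,-0.001,0,0,0,0],[0,0,-0.01,0,0,0,0],[0,0,-0.04,0,0,0,0],[0,0,-0.08,0,0,0,0],[0,0,-0.12,0,0,0,0],[0,0,-0.16,0,0,0,0],[0,0,-0.19,0,0,0,0]]'
python3 -m inch '[[0.02,-0.01,-0.022,0,0,0,0],[0.05,-0.03,-0.022,0,0,0,0],[0.08,-0.05,-0.022,0,0,0,0],[0.11,-0.07,-0.022,0,0,0,0],[0.14,-0.09,-0.022,0,0,0,0],[0.165,-0.11,-0.022,0,0,0,0],[0.19,-0.13,-0.022,0,0,0,0],[0.21,-0.145,-0.022,0,0,0,0],[0.222,-0.154,-0.022,0,0,0,0],[0.222,-0.154,-0.022,0,0,0,0],[0.222,-0.154,-0.022,0,0,0,0]]'
python3 - <<'E'
from h import *
c=cam('wrist'); save('w3.png',c[0]); np.savez('w3.npz',im=c[0],d=c[1],K=c[2],k1=c[3],T=c[4])
print(blob(c,(.489,.348),.06,.15,.18)); go([.489,.348,.24])
c=cam('top'); print('jar on paper',blob(c,(.643,.126),.06,.055,.075))
E
```

```text
time: 8.53
ee_pos: [0.6432, 0.1264, 0.2211]
tcp_rot: [179.9, -0.0, 89.7]
wrist_force: [0.4, 0.9, 0.9]
opening: 0.0854
time: 9.45
ee_pos: [0.4902, 0.3493, 0.239]
tcp_rot: [-180.0, 0.0, 89.8]
wrist_force: [0.3, -0.8, 0.1]
opening: 0.0853
(array([0.4896, 0.35  , 0.0186]), np.float64(0.1599), 2702)
from [0.4906 0.3487 0.2388] rot [-1.7994e+02  4.0000e-02  8.9750e+01] shift [-0.0007 -0.0016 -0.0012] turn [-0.001   0.0007 -0.0044] t 9.5
jar on paper (array([0.6444, 0.1259, 0.0308]), np.float64(0.0621), 518)
```

View pics/w3.png

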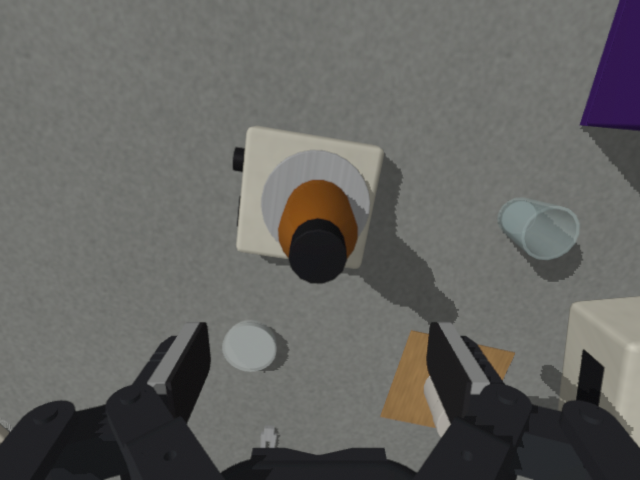

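Bottle cap seen at (318,252), giving (.4896,.350) with its top at .160; the jar stands on the paper at .062. Grasping the cap.

```bash
python3 -m inch '[[0.001,-0.001,0.02,0,0,0,0],[0.001,-0.001,0.05,0,0,0,0],[0.001,-0.001,0.08,0,0,0,0],[0.001,-0.001,0.1,0,0,0,0],[0.001,-0.001,0.107,0,0,0,0],[0.001,-0.001,0.107,0,0,0,0.4],[0.001,-0.001,0.107,0,0,0,0.7],[0.001,-0.001,0.107,0,0,0,1],[0.001,-0.001,0.107,0,0,0,1],[0.001,-0.001,0.107,0,0,0,1],[0.001,-0.001,0.107,0,0,0,1],[0.001,-0.001,0.107,0,0,0,1]]' 40
python3 -m inch '[[0,0,0,0,0,0,1],[0,0,0,0,0,0,1],[0,0,0,0,0,0,1]]'
```

```text
time: 10.55
ee_pos: [0.4898, 0.3504, 0.1335]
tcp_rot: [179.9, -0.1, 89.7]
wrist_force: [-1.0, -1.0, 6.2]
opening: 0.0357
time: 10.8
ee_pos: [0.4898, 0.3504, 0.1335]
tcp_rot: [179.9, -0.1, 89.7]
wrist_force: [0.4, -0.8, 5.6]
opening: 0.036
```

```bash
python3 -m inch '[[0,0,-0.01,0,0,0,1],[0,0,-0.03,0,0,0,1],[0,0,-0.06,0,0,0,1],[-0.01,0,-0.09,0,0,0,1],[-0.03,0,-0.1,0,0,0,1],[-0.06,0,-0.1,0,0,0,1],[-0.09,0,-0.1,0,0,0,1],[-0.12,0,-0.1,0,0,0,1],[-0.155,0,-0.1,0,0,0,1],[-0.19,0,-0.1,0,0,0,1],[-0.225,0,-0.1,0,0,0,1],[-0.26,0,-0.1,0,0,0,1]]'
python3 -m inch '[[-0.035,0,0,0,0,0,1],[-0.07,0,0,0,0,0,1],[-0.105,0,0,0,0,0,1],[-0.14,0,0,0,0,0,1],[-0.175,0,0,0,0,0,1],[-0.21,0,0,0,0,0,1],[-0.245,0,0,0,0,0,1],[-0.28,0,0,0,0,0,1],[-0.315,0,0,0,0,0,1],[-0.35,-0.003,0,0,0,0,1],[-0.38,-0.006,0,0,0,0,1],[-0.405,-0.008,0,0,0,0,1]]'
python3 -m inch '[[-0.02,0,0,0,0,0,1],[-0.035,0,0,0,0,0,1],[-0.045,0,0,0,0,0,1],[-0.048,0,0,0,0,0,1],[-0.048,0,0,0,0,0,1],[-0.048,0,0,0,0,0,1]]'
python3 - <<'E'
from h import *
c=cam('wrist'); save('w4.png',c[0]); np.savez('w4.npz',im=c[0],d=c[1],K=c[2],k1=c[3],T=c[4])
go([.4808,-.3628,.1])
c=cam('top'); save('top1.png',c[0]); np.savez('top1.npz',im=c[0],d=c[1],K=c[2],k1=c[3],T=c[4])
c=cam('scene'); save('scene1.png',c[0]); np.savez('scene1.npz',im=c[0],d=c[1],K=c[2],k1=c[3],T=c[4])
E
```

```text
time: 11.8
ee_pos: [0.4876, 0.0886, 0.2325]
tcp_rot: [-179.9, 0.0, 89.8]
wrist_force: [0.6, -0.3, -3.0]
opening: 0.0359
time: 12.8
ee_pos: [0.4776, -0.3171, 0.2324]
tcp_rot: [-179.9, 0.0, 89.7]
wrist_force: [0.2, 0.5, -2.2]
opening: 0.0356
time: 13.3
ee_pos: [0.4782, -0.3621, 0.232]
tcp_rot: [-179.9, 0.0, 89.8]
wrist_force: [0.6, 0.3, -1.9]
opening: 0.0356
from [ 0.4782 -0.3619  0.2322] rot [-1.7993e+02  1.0000e-02  8.9800e+01] shift [-0.0009  0.0027  0.1322] turn [-0.0013  0.0002 -0.0035] t 13.35
```

View pics/w4.png

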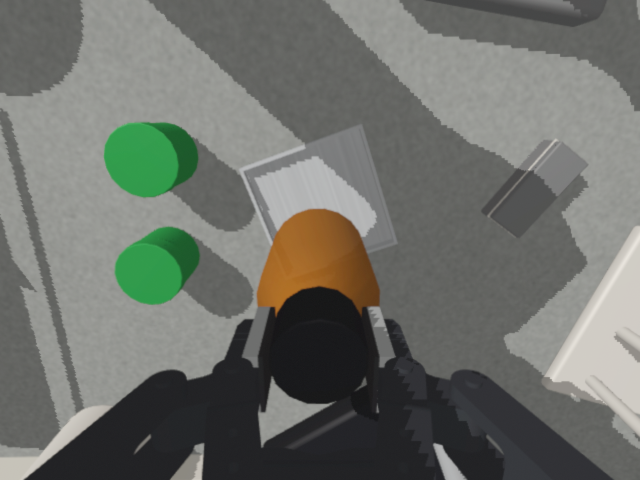

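```bash
python3 - <<'E'
from h import *
z=np.load('w4.npz'); c=(z['im'],z['d'],z['K'],float(z['k1']),z['T'])
r=onplane([(240,170),(397,244),(362,125)],.014,c); print(np.round(r,4), r[:2].mean(0))
t=cv2.imread('pics/top1.png')[205:280,120:200]; s=cv2.imread('pics/scene1.png')[215:290,425:505]
a=cv2.resize(t,(400,375),interpolation=2); b=cv2.resize(s,(400,375),interpolation=2)
cv2.imwrite('pics/crop2.png',np.hstack([a,b]))
E
```

```text
[[ 0.4051 -0.3266  0.014 ]
 [ 0.5562 -0.4     0.014 ]
 [ 0.5175 -0.287   0.014 ]] [ 0.48063007 -0.36326876  0.014     ]
```

View pics/crop2.png

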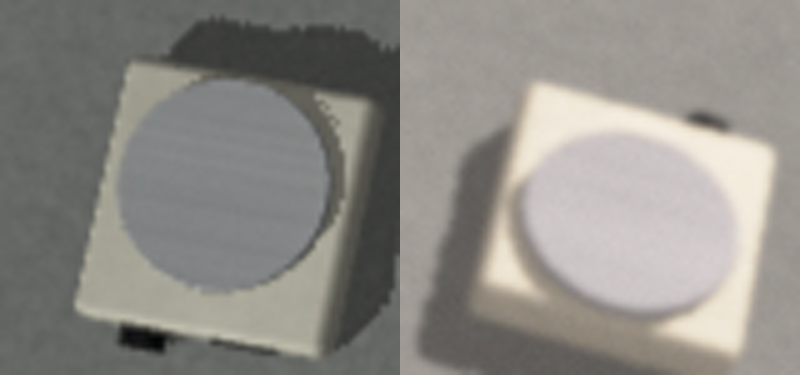

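The bottle hangs upright; the tray centre is (.4808,-.363). Setting it down.

```bash
python3 -m inch '[[0,0.002,0.01,0,0,0,1],[-0.001,0.003,0.03,0,0,0,1],[-0.001,0.003,0.055,0,0,0,1],[-0.001,0.003,0.08,0,0,0,1],[-0.001,0.003,0.1,0,0,0,1],[-0.001,0.003,0.115,0,0,0,1],[-0.001,0.003,0.124,0,0,0,1],[-0.001,0.003,0.129,0,0,0,1],[-0.001,0.003,0.132,0,0,0,1],[-0.001,0.003,0.133,0,0,0,1],[-0.001,0.003,0.133,0,0,0,1]]'
python3 -m inch '[[0,0,0.001,0,0,0,1],[0,0,0.002,0,0,0,1],[0,0,0.002,0,0,0,1]]'
python3 -m inch '[[0,0,0.001,0,0,0,1],[0,0,0.001,0,0,0,1]]'
python3 -m inch '[[0,0,0.001,0,0,0,1],[0,0,0.001,0,0,0,1]]'
```

```text
time: 14.37
ee_pos: [0.4811, -0.3641, 0.0996]
tcp_rot: [-180.0, 0.1, 89.7]
wrist_force: [-0.5, -0.1, -2.6]
opening: 0.036
time: 14.62
ee_pos: [0.481, -0.3641, 0.0972]
tcp_rot: [-179.9, 0.0, 89.7]
wrist_force: [-0.6, -0.4, -3.4]
opening: 0.0359
time: 14.78
ee_pos: [0.481, -0.3642, 0.0966]
tcp_rot: [-180.0, 0.1, 89.7]
wrist_force: [-1.7, -0.2, 2.5]
opening: 0.036
time: 14.95
ee_pos: [0.481, -0.3644, 0.0966]
tcp_rot: [180.0, 0.1, 89.7]
wrist_force: [-3.1, 0.6, 8.7]
opening: 0.0354
```

```bash
python3 -m inch '[[0,0,-0.001,0,0,0,1],[0,0,-0.001,0,0,0,0.7],[0,0,-0.001,0,0,0,0.3],[0,0,-0.001,0,0,0,0],[0,0,-0.001,0,0,0,0],[0,0,-0.001,0,0,0,0],[0,0,-0.01,0,0,0,0],[0,0,-0.03,0,0,0,0],[0,0,-0.06,0,0,0,0],[0,0,-0.1,0,0,0,0],[0,0,-0.13,0,0,0,0],[0,0,-0.143,0,0,0,0]]'
python3 -m inch '[[0.02,0.02,0,0,0,0,0],[0.05,0.04,0,0,0,0,0],[0.08,0.06,0,0,0,0,0],[0.11,0.08,0,0,0,0,0],[0.14,0.1,0,0,0,0,0],[0.165,0.12,0,0,0,0,0],[0.19,0.14,0,0,0,0,0],[0.21,0.155,0,0,0,0,0],[0.223,0.168,0,0,0,0,0],[0.223,0.168,0,0,0,0,0],[0.223,0.168,0,0,0,0,0]]'
python3 - <<'E'
from h import *
c=cam('wrist'); save('w5.png',c[0]); np.savez('w5.npz',im=c[0],d=c[1],K=c[2],k1=c[3],T=c[4])
print('stopper',blob(c,(.649,-.141),.05,.155,.18)); go([.649,-.141,.24])
c=cam('top'); print('bottle',blob(c,(.481,-.363),.05,.11,.14))
L=[]
z=np.load('top1.npz'); C1=z['K'],float(z['k1']),z['T']
z=np.load('scene1.npz'); C2=z['K'],float(z['k1']),z['T']
o=[];d=[]
for uv,(K,k1,T) in(((164.5,241.7),C1),((470.7,258.9),C2)): d.append((rays(uv,K,k1)@T[:3,:3].T)[0]);o.append(T[:3,3])
s=np.linalg.lstsq(np.c_[d[0],-d[1]],o[1]-o[0],rcond=None)[0]; print('plate tri',o[0]+d[0]*s[0],o[1]+d[1]*s[1])
for a,b in zip(o,d): print(a+b*(.04-a[2])/b[2])
z=np.load('top1.npz'); c=(z['im'],z['d'],z['K'],float(z['k1']),z['T']);print('plate dep',bydepth((164,241),c))
E
```

```text
time: 15.95
ee_pos: [0.4816, -0.3643, 0.2436]
tcp_rot: [179.8, 0.2, 89.7]
wrist_force: [0.3, -0.4, 1.2]
opening: 0.0856
time: 16.87
ee_pos: [0.6503, -0.1409, 0.2375]
tcp_rot: [-179.9, 0.0, 89.8]
wrist_force: [-0.2, 0.7, 0.6]
opening: 0.0854
stopper (array([ 0.649 , -0.1421,  0.0168]), np.float64(0.1639), 2170)
from [ 0.6499 -0.1417  0.2377] rot [-1.7991e+02  4.0000e-02  8.9770e+01] shift [ 0.0007 -0.0009 -0.0022] turn [-0.0016  0.0007 -0.0039] t 16.9167
bottle (array([ 0.482 , -0.3639,  0.0189]), np.float64(0.1227), 242)
plate tri [0.48814184 0.35429859 0.03766494] [0.48813974 0.35439085 0.03768862]
[0.48780194 0.35369171 0.04      ]
[0.4897329  0.35383407 0.04      ]
plate dep [[0.48897165 0.35413457 0.0431054 ]]
```

View pics/w5.png

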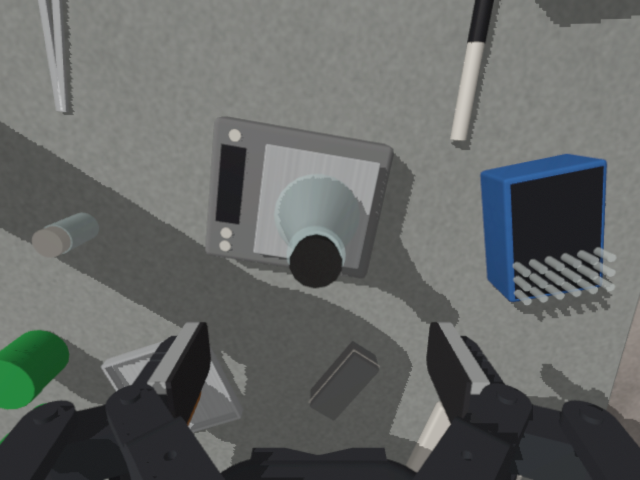

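Stopper at (315,261), flask axis (.649,-.142), top .164. Grasping the neck.

```bash
python3 -m inch '[[0,-0.001,0.02,0,0,0,0],[0,-0.001,0.05,0,0,0,0],[0,-0.001,0.08,0,0,0,0],[0,-0.001,0.105,0,0,0,0],[0,-0.001,0.117,0,0,0,0],[0,-0.001,0.118,0,0,0,0.4],[0,-0.001,0.118,0,0,0,0.7],[0,-0.001,0.118,0,0,0,1],[0,-0.001,0.118,0,0,0,1],[0,-0.001,0.118,0,0,0,1],[0,-0.001,0.118,0,0,0,1],[0,-0.001,0.118,0,0,0,1]]' 40
python3 -m inch '[[0,0,0,0,0,0,1],[0,0,0,0,0,0,1],[0,0,0,0,0,0,1]]'
python3 -m inch '[[0,0,-0.005,0,0,0,1],[0,0,-0.015,0,0,0,1],[0,0,-0.03,0,0,0,1],[0,0,-0.05,0,0,0,1],[0,0,-0.07,0,0,0,1],[0,0,-0.09,0,0,0,1],[0,0,-0.1,0,0,0,1],[0,0,-0.1,0,0,0,1]]'
python3 - <<'E'
from h import *
go([.4885,.354,.22])
c=cam('wrist'); save('w6.png',c[0])
c=cam('top'); save('top2.png',c[0]); np.savez('top2.npz',im=c[0],d=c[1],K=c[2],k1=c[3],T=c[4])
E
```

```text
time: 17.97
ee_pos: [0.6495, -0.142, 0.1217]
tcp_rot: [179.9, 0.1, 89.7]
wrist_force: [-1.4, -1.4, 7.2]
opening: 0.0315
time: 18.22
ee_pos: [0.6495, -0.1419, 0.1217]
tcp_rot: [179.9, 0.1, 89.7]
wrist_force: [-1.8, -1.0, 6.5]
opening: 0.032
time: 18.88
ee_pos: [0.6498, -0.1418, 0.2233]
tcp_rot: [179.8, 0.1, 89.7]
wrist_force: [0.8, -0.4, -2.1]
opening: 0.0318
from [ 0.6498 -0.1418  0.2233] rot [1.7982e+02 8.0000e-02 8.9740e+01] shift [ 0.495  -0.1635  0.0021] turn [ 0.0032  0.0014 -0.0045] t 18.8833
```

View pics/w6.png

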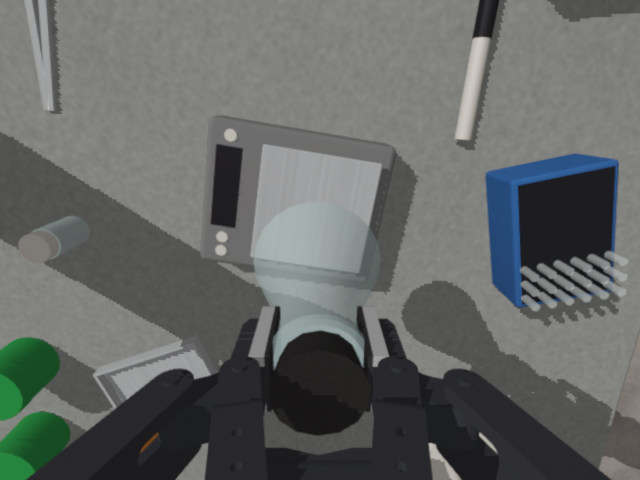

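```bash
python3 -m inch '[[0.01,-0.003,0,0,0,0,1],[0.03,-0.01,0,0,0,0,1],[0.06,-0.02,0,0.003,0,0,1],[0.09,-0.03,0,0.003,0,0,1],[0.12,-0.04,0,0.003,0,0,1],[0.15,-0.05,0,0.003,0,0,1],[0.18,-0.06,0,0.003,0,0,1],[0.21,-0.07,0,0.003,0,0,1],[0.24,-0.08,0,0.003,0,0,1],[0.27,-0.09,0,0.003,0,0,1],[0.3,-0.1,0,0.003,0,0,1],[0.33,-0.11,0,0.003,0,0,1]]'
python3 -m inch '[[0.03,-0.01,0,0,0,0,1],[0.06,-0.02,0,0,0,0,1],[0.09,-0.03,0,0,0,0,1],[0.115,-0.038,0,0,0,0,1],[0.138,-0.046,0,0,0,0,1],[0.153,-0.05,0,0,0,0,1],[0.162,-0.053,0,0,0,0,1],[0.165,-0.054,0,0,0,0,1],[0.165,-0.054,0,0,0,0,1],[0.165,-0.054,0,0,0,0,1]]'
python3 - <<'E'
from h import *
go([.4885,.354,.1167])
c=cam('wrist'); save('w7.png',c[0]); np.savez('w7.npz',im=c[0],d=c[1],K=c[2],k1=c[3],T=c[4])
c=cam('top'); save('top3.png',c[0]); np.savez('top3.npz',im=c[0],d=c[1],K=c[2],k1=c[3],T=c[4])
t=cv2.resize(c[0][140:230,335:420],(425,450),interpolation=2); w=c=None
w=cv2.imread('pics/w7.png')[80:380,170:470]
cv2.imwrite('pics/crop3.png',np.hstack([t[...,::-1],cv2.resize(w,(370,450))]))
E
```

```text
time: 19.98
ee_pos: [0.5387, 0.1905, 0.2184]
tcp_rot: [-179.7, 0.1, 89.8]
wrist_force: [1.0, -0.1, -3.1]
opening: 0.0318
time: 20.82
ee_pos: [0.4875, 0.3533, 0.2196]
tcp_rot: [-179.7, 0.1, 89.7]
wrist_force: [0.1, -0.3, -2.2]
opening: 0.0318
from [0.4875 0.3533 0.2196] rot [-1.7974e+02  5.0000e-02  8.9700e+01] shift [0.0008 0.0015 0.1029] turn [-0.0045  0.0009 -0.0052] t 20.8167
```

View pics/crop3.png

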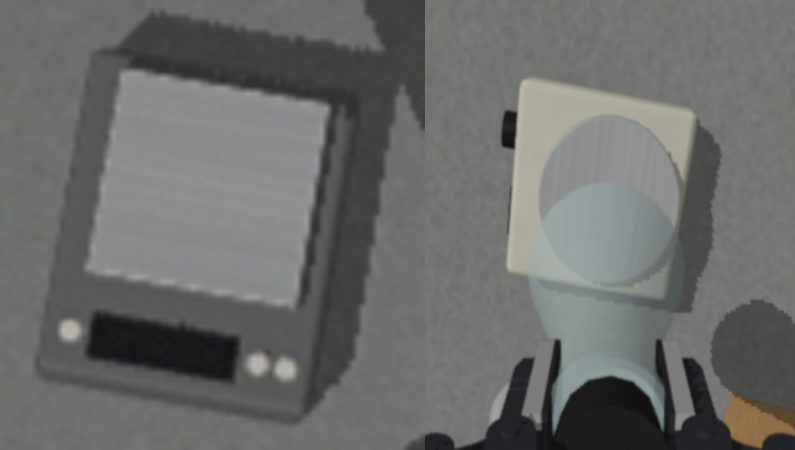

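```bash
python3 - <<'E'
from h import *
z=np.load('w7.npz'); c=(z['im'],z['d'],z['K'],float(z['k1']),z['T'])
print('plate',onplane([(320,213.3)],.04,c))
z=np.load('top3.npz'); c=(z['im'],z['d'],z['K'],float(z['k1']),z['T'])
print('pan',onplane([(376.35,177.1)],.045,c), bydepth((376,177),c))
E
python3 -m inch '[[0,0.001,0.01,-0.0045,0,0,1],[0.001,0.001,0.03,-0.0045,0,0,1],[0.001,0.001,0.05,-0.0045,0,0,1],[0.001,0.001,0.068,-0.0045,0,0,1],[0.001,0.001,0.08,-0.0045,0,0,1],[0.001,0.001,0.087,-0.0045,0,0,1],[0.001,0.001,0.09,-0.0045,0,0,1],[0.001,0.001,0.09,-0.0045,0,0,1]]'
```

```text
plate [[0.4882623  0.35658713 0.04      ]]
pan [[ 0.64728104 -0.13721428  0.045     ]] [[ 0.64829264 -0.13667738  0.04201669]]
time: 21.58
ee_pos: [0.4879, 0.3547, 0.1297]
tcp_rot: [-180.0, 0.0, 89.7]
wrist_force: [-0.4, -0.6, -2.4]
opening: 0.032
```

```bash
python3 -m inch '[[0,0,0.005,0,0,0,1],[0,0,0.008,0,0,0,1],[0,0,0.01,0,0,0,1],[0,0,0.011,0,0,0,1],[0,0,0.011,0,0,0,1]]'
python3 -m inch '[[0,0,0.001,0,0,0,1],[0,0,0.0015,0,0,0,1],[0,0,0.0015,0,0,0,1]]'
python3 -m inch '[[0,0,0.001,0,0,0,1],[0,0,0.001,0,0,0,1]]'
python3 -m inch '[[0,0,0.001,0,0,0,1],[0,0,0.001,0,0,0,1]]'
```

```text
time: 22.0
ee_pos: [0.4878, 0.355, 0.1186]
tcp_rot: [-180.0, 0.0, 89.7]
wrist_force: [0.1, -0.0, -2.0]
opening: 0.0317
time: 22.25
ee_pos: [0.4878, 0.355, 0.1172]
tcp_rot: [180.0, 0.0, 89.7]
wrist_force: [-0.6, 0.0, -2.1]
opening: 0.0319
time: 22.42
ee_pos: [0.4878, 0.3552, 0.1168]
tcp_rot: [180.0, -0.0, 89.7]
wrist_force: [-1.8, 0.1, 2.1]
opening: 0.0321
time: 22.58
ee_pos: [0.4878, 0.3553, 0.1167]
tcp_rot: [179.9, -0.0, 89.8]
wrist_force: [-3.5, -0.4, 8.8]
opening: 0.0319
```

```bash
python3 -m inch '[[0,0,-0.001,0,0,0,1],[0,0,-0.001,0,0,0,0.7],[0,0,-0.001,0,0,0,0.3],[0,0,-0.001,0,0,0,0],[0,0,-0.001,0,0,0,0],[0,0,-0.001,0,0,0,0],[0,0,-0.01,0,0,0,0],[0,0,-0.03,0,0,0,0],[0,0,-0.06,0,0,0,0],[0,0,-0.09,0,0,0,0],[0,0,-0.115,0,0,0,0],[0,0,-0.123,0,0,0,0]]'
python3 -m inch '[[-0.02,0.01,0,0,0,0,0],[-0.05,0.03,0,0,0,0,0],[-0.08,0.05,0,0,0,0,0],[-0.11,0.07,0,0,0,0,0],[-0.14,0.09,0,0,0,0,0],[-0.17,0.11,0,0,0,0,0],[-0.195,0.13,0,0,0,0,0],[-0.215,0.145,0,0,0,0,0],[-0.229,0.156,0,0,0,0,0],[-0.229,0.156,0,0,0,0,0],[-0.229,0.156,0,0,0,0,0]]'
python3 - <<'E'
from h import *
c=cam('wrist'); save('w8.png',c[0])
print('jar',blob(c,(.6435,.126),.05,.055,.08)); go([.6435,.126,.026])
c=cam('top'); print('flask',blob(c,(.488,.355),.05,.15,.18),'bottle',blob(c,(.481,-.363),.05,.11,.14))
E
```

```text
time: 23.58
ee_pos: [0.4885, 0.3555, 0.2433]
tcp_rot: [179.7, -0.2, 89.7]
wrist_force: [-0.1, -0.4, 0.8]
opening: 0.0858
time: 24.5
ee_pos: [0.643, 0.1246, 0.2377]
tcp_rot: [-179.9, 0.0, 89.6]
wrist_force: [-0.5, 0.0, -0.5]
opening: 0.0854
jar (array([0.6433, 0.1256, 0.0299]), np.float64(0.0619), 3677)
from [0.6426 0.1255 0.238 ] rot [-1.7996e+02  2.0000e-02  8.9710e+01] shift [0.0006 0.001  0.212 ] turn [-0.0007  0.0004 -0.005 ] t 24.55
flask (array([0.4875, 0.3562, 0.0172]), np.float64(0.1591), 189) bottle (array([ 0.4825, -0.3638,  0.019 ]), np.float64(0.1228), 246)
```

Flask and bottle stand upright. Next, the jar: grasp, lift, and carry to the pan at (.647,-.137).

```bash
python3 -m inch '[[0,0.001,0.04,0,0,0,0],[0,0.001,0.08,0,0,0,0],[0,0.001,0.12,0,0,0,0],[0,0.001,0.155,0,0,0,0],[0,0.001,0.185,0,0,0,0],[0,0.001,0.205,0,0,0,0],[0,0.001,0.211,0,0,0,0],[0,0.001,0.212,0,0,0,0],[0,0.001,0.212,0,0,0,0.3],[0,0.001,0.212,0,0,0,0.5],[0,0.001,0.212,0,0,0,1],[0,0.001,0.212,0,0,0,1]]' 40
python3 -m inch '[[0,0,0,0,0,0,1],[0,0,0,0,0,0,1],[0,0,0,0,0,0,1],[0,0,0,0,0,0,1]]'
python3 -m inch '[[0,0,-0.01,0,0,0,1],[0,0,-0.03,0,0,0,1],[0,0,-0.06,0,0,0,1],[0,0,-0.09,0,0,0,1],[-0.02,0,-0.12,0,0,0,1],[-0.05,0,-0.13,0,0,0,1],[-0.08,0,-0.13,0,0,0,1],[-0.11,0.001,-0.13,0,0,0,1],[-0.14,0.002,-0.13,0,0,0,1],[-0.17,0.002,-0.13,0,0,0,1],[-0.195,0.003,-0.13,0,0,0,1],[-0.215,0.003,-0.13,0,0,0,1]]'
python3 -m inch '[[-0.02,0,0,0,0,0,1],[-0.035,0,0,0,0,0,1],[-0.045,0,0,0,0,0,1],[-0.048,0,0,0,0,0,1],[-0.048,0,0,0,0,0,1],[-0.048,0,0,0,0,0,1]]'
python3 - <<'E'
from h import *
go([.647,-.1372,.07])
c=cam('wrist'); save('w9.png',c[0]); np.savez('w9.npz',im=c[0],d=c[1],K=c[2],k1=c[3],T=c[4])
E
```

```text
time: 25.6
ee_pos: [0.645, 0.1258, 0.029]
tcp_rot: [179.8, -0.0, 89.8]
wrist_force: [-0.8, 1.6, 7.1]
opening: 0.0588
time: 25.93
ee_pos: [0.645, 0.1258, 0.029]
tcp_rot: [179.8, -0.0, 89.8]
wrist_force: [-1.1, 0.7, 6.9]
opening: 0.0591
time: 26.93
ee_pos: [0.6458, -0.0919, 0.1577]
tcp_rot: [179.9, 0.1, 89.7]
wrist_force: [-0.1, 0.6, -1.9]
opening: 0.0591
time: 27.43
ee_pos: [0.6457, -0.137, 0.1566]
tcp_rot: [180.0, 0.0, 89.8]
wrist_force: [0.0, 0.8, -1.7]
opening: 0.0588
from [ 0.6457 -0.137   0.1566] rot [1.7999e+02 1.0000e-02 8.9760e+01] shift [-0.0002  0.0013  0.0866] turn [ 0.0001  0.0002 -0.0041] t 27.4333
```

View pics/w9.png

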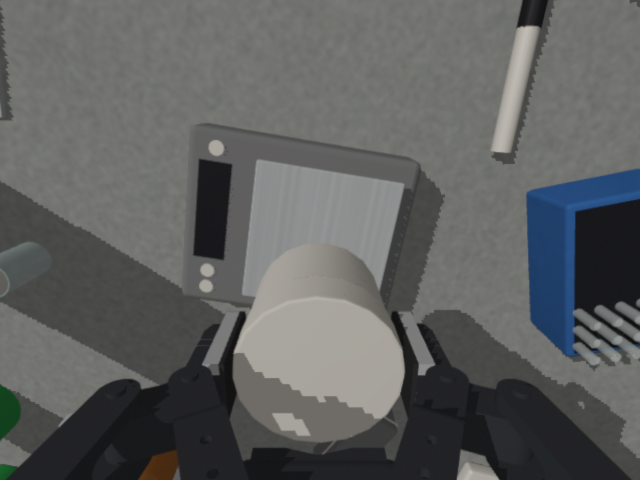

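```bash
python3 - <<'E'
from h import *
z=np.load('w9.npz'); c=(z['im'],z['d'],z['K'],float(z['k1']),z['T'])
r=onplane([(405,182),(242,296),(257,160)],.045,c); print(r,r[:2].mean(0))
print('lid',blob(c,(.646,-.137),.05,.15,.21))
E
python3 -m inch '[[0,0.001,0.01,0,0,0,1],[0,0.001,0.025,0,0,0,1],[0,0.001,0.04,0,0,0,1],[0,0.001,0.055,0,0,0,1],[0,0.001,0.067,0,0,0,1],[0,0.001,0.073,0,0,0,1],[0,0.001,0.076,0,0,0,1],[0,0.001,0.076,0,0,0,1]]'
```

```text
[[ 0.70347192 -0.09534289  0.045     ]
 [ 0.58942345 -0.17873668  0.045     ]
 [ 0.60600684 -0.08059311  0.045     ]] [ 0.64644768 -0.13703979  0.045     ]
lid (array([ 0.6461, -0.1297,  0.0495]), np.float64(0.1894), 32171)
time: 28.15
ee_pos: [0.6464, -0.1374, 0.0799]
tcp_rot: [-180.0, 0.0, 89.8]
wrist_force: [0.3, 0.0, -0.7]
opening: 0.0591
```

```bash
python3 -m inch '[[0,0,0.003,0,0,0,1],[0,0,0.005,0,0,0,1],[0,0,0.006,0,0,0,1],[0,0,0.006,0,0,0,1]]'
python3 -m inch '[[0,0,0.001,0,0,0,1],[0,0,0.001,0,0,0,1]]'
python3 -m inch '[[0,0,0.001,0,0,0,1],[0,0,0.001,0,0,0,1]]'
python3 -m inch '[[0,0,0.001,0,0,0,1],[0,0,0.001,0,0,0,1]]'
```

```text
time: 28.48
ee_pos: [0.6467, -0.1378, 0.0745]
tcp_rot: [180.0, 0.0, 89.7]
wrist_force: [-0.1, -0.9, -1.7]
opening: 0.0591
time: 28.65
ee_pos: [0.6467, -0.1378, 0.0735]
tcp_rot: [180.0, 0.0, 89.7]
wrist_force: [0.0, -0.4, -1.6]
opening: 0.0592
time: 28.82
ee_pos: [0.6466, -0.1377, 0.0724]
tcp_rot: [180.0, 0.0, 89.7]
wrist_force: [-0.2, -0.5, -1.3]
opening: 0.0588
time: 28.98
ee_pos: [0.6466, -0.1378, 0.072]
tcp_rot: [180.0, 0.0, 89.7]
wrist_force: [-2.3, 0.5, 2.3]
opening: 0.059
```

```bash
python3 -m inch '[[0,0,0.0005,0,0,0,1],[0,0,0.0005,0,0,0,0.7],[0,0,0.0005,0,0,0,0.3],[0,0,0.0005,0,0,0,0],[0,0,0.0005,0,0,0,0],[0,0,0.0005,0,0,0,0],[0,0,-0.01,0,0,0,0],[0,0,-0.03,0,0,0,0],[0,0,-0.07,0,0,0,0],[0,0,-0.11,0,0,0,0],[0,0,-0.15,0,0,0,0],[0,0,-0.18,0,0,0,0]]'
python3 -m inch '[[0,-0.02,0,0,0,0,0],[0,-0.05,0,0,0,0,0],[0,-0.08,0,0,0,0,0],[0,-0.11,0,0,0,0,0],[0,-0.14,0,0,0,0,0],[0,-0.17,0,0,0,0,0],[0,-0.2,0,0,0,0,0],[0,-0.23,0,0,0,0,0],[0,-0.25,0,0,0,0,0],[0,-0.25,0,0,0,0,0],[0,-0.25,0,0,0,0,0]]'
python3 - <<'E'
from h import *
c=cam('top'); save('top4.png',c[0])
print('flask',blob(c,(.488,.355),.05,.15,.18),'bottle',blob(c,(.481,-.363),.05,.11,.14),'jar',blob(c,(.647,-.137),.05,.09,.12))
print('vial',blob(c,(.4107,-.164),.03,.045,.07))
s=cam('scene'); save('scene4.png',s[0]); print('scene flask',blob(s,(.488,.355),.05,.15,.18),'bottle',blob(s,(.481,-.363),.05,.11,.14),'jar',blob(s,(.647,-.137),.05,.095,.12))
a=c[0][130:290,120:520]; b=s[0][150:370,120:520]
cv2.imwrite('pics/fin.png',np.vstack([cv2.resize(a,(700,280),interpolation=2),cv2.resize(b,(560,308),interpolation=2).copy() if 0 else cv2.resize(b,(700,310),interpolation=2)])[...,::-1])
E
```

```text
time: 29.98
ee_pos: [0.6464, -0.1376, 0.2561]
tcp_rot: [179.8, 0.1, 89.7]
wrist_force: [0.5, -0.3, 0.7]
opening: 0.0857
time: 30.9
ee_pos: [0.3963, -0.1366, 0.2528]
tcp_rot: [179.8, 0.1, 89.7]
wrist_force: [0.4, 0.9, -0.4]
opening: 0.0855
flask (array([0.4887, 0.3558, 0.0167]), np.float64(0.1585), 188) bottle (array([ 0.4824, -0.3646,  0.0188]), np.float64(0.1229), 203) jar (array([ 0.6489, -0.1378,  0.031 ]), np.float64(0.1049), 569)Traceback (most recent call last):
  File "<stdin>", line 4, in <module>
  File "h.py", line 30, in blob
    n,l,st,ce=cv2.connectedComponentsWithStats(m.astype('uint8')); i=1+np.argmax(st[1:,4]); Q=P[l==i]
                                                                       ~~~~~~~~~^^^^^^^^^^
    return _wrapfunc(a, 'argmax', axis=axis, out=out, **kwds)
    return bound(*args, **kwds)
ValueError: attempt to get argmax of an empty sequence
```

```bash
python3 - <<'E'
from h import *
c=cam('top'); s=cam('scene')
print('scene flask',blob(s,(.488,.355),.05,.15,.18),'bottle',blob(s,(.481,-.363),.05,.11,.14),'jar',blob(s,(.647,-.137),.05,.095,.12))
a=c[0][130:290,120:520]; b=s[0][150:370,120:520]
save('fin.png',np.vstack([cv2.resize(a,(700,280),interpolation=2),cv2.resize(b,(700,310),interpolation=2)]))
E
```

```text
scene flask (array([0.4875, 0.355 , 0.0183]), np.float64(0.1593), 193) bottle (array([ 0.4813, -0.3648,  0.0203]), np.float64(0.1233), 209) jar (array([ 0.6484, -0.1393,  0.0313]), np.float64(0.1058), 591)
```

View pics/fin.png

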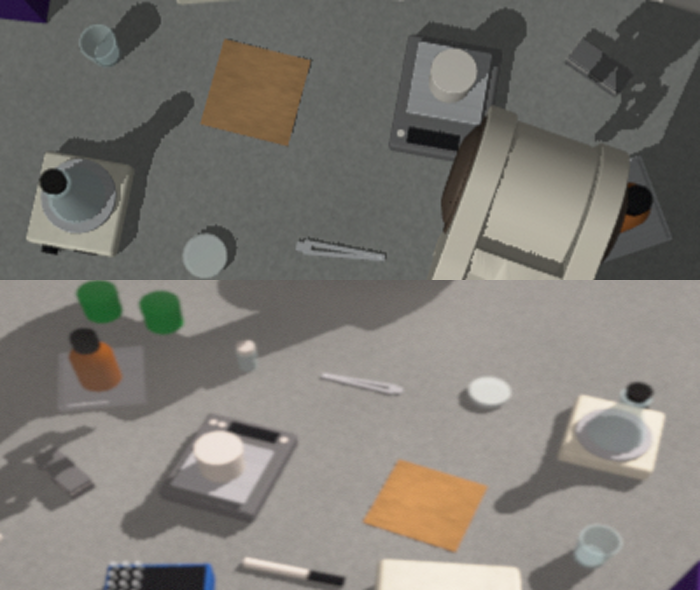

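All three vessels stand upright on their places, and the vial and beaker haven't moved. Handing in.

```bash
python3 -c "
from h import *
print(order.job_done()); print(telemetry.get_obs()['time'])"
```

```text
the job is handed in; nothing more can be done
None
the job is handed in; nothing more can be done
```

I moved the jar to the paper, the bottle to the tray, the flask to the stirrer, and then the jar from the paper to the balance. Each vessel was lowered until the wrist force showed contact (2–9 N) before I let go. The job was handed in at about 31 s.

**Final positions:** The last top and scene views show all three upright and released, with their tops at the expected heights. Against the measured centres, the flask is about 1 mm off and the bottle 1–2 mm. The jar is 1–2.5 mm off; its depth reading was biased, and the grip pose at release puts it within 1 mm.

**Bystanders:** In the final view the vial and beaker appear where they stood, but I judged this by eye. The numeric vial check failed because the arm hid the vial from the top camera.

**Along the way:**
- **Wrist limit:** The last joint reached its range limit once while carrying the jar. I turned the gripper to 90° and carried on with no harm done.
- **Stirrer centre:** The estimates disagreed by up to 3 mm in y, so I used a value between them.

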